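# Swap the trays of the two sleeve slides

### The arm

A 6-joint arm with a two-finger parallel gripper is mounted at the origin on a cart in front of the work surface, level with it; the furniture and walls round the work are solid. World frame = base frame: x ahead of the robot, y to its left, z up, the work surface at z = 0. Lengths are in mm, angles in rad, forces in N, time in s.
With the tool pointing down it reaches from about 300 to 775 mm from the base axis. Payload 14.6 kg.
Tool frame: the origin (TCP) lies midway between the tips of the shut fingers; the grasp point (between the pads) lies grasp_offset behind it (grasp_offset is the distance from the TCP to the grasp point, in mm); z points along the fingers, y is the line along which they close (so a half turn about z gives the same grasp; the last joint's range is limited). The gripper opens to 94 mm and grips with 3 to 60 N. Pads are 16 mm wide; open, the fingers measure 119 mm over their backs; the gripper's body (75 mm by 177 mm) begins 78 mm behind the grasp point.
Start: joints at [1.197, 0.3, 1.521, -0, 1.321, -0.067], TCP at [166.103, 524.308, 205.446] pointing down, gripper open.
Joint ranges: [-3.03, 3.03], [-0.79, 2.21], [0.23, 2.52], [-1.04, 4.18], [0, 3.07], [-2.55, 2.55]. Speed limits (rad/s): [2.22, 2.22, 2.57, 3.14, 3.14, 3.14].

### API

Orientations are given as [roll, pitch, yaw] about the fixed x, y, z axes, in that order (R = Rz(yaw) Ry(pitch) Rx(roll)).
In Python, from cell import * gives the robot as it stands. The module is installed in compiled form; this text tells all that it offers.
- The arm moves only by the shell command python3 -m jog 'ROWS' [FORCE]. ROWS is JSON, a list of rows, each a list of 3 entries, a list of its own where there are three numbers: the finger opening in mm, from 0 to 94, then the shift along the tool's x, y, z in units of 50 mm (1.0 is 50 mm), then the turn about the tool's z in units of 180 degrees (1.0 is 180 degrees). In form: [[fingers, [dx, dy, dz], twist], ...]. A call has 1 to 20 rows; each row shifts and turns the commanded pose from where the row before left it, along the tool's axes as they then stand; what a row does not reach is not made up. A row lasts 1/10 s, in which the tool goes at most 50 mm and 8.59 degrees, less where a joint would pass 70% of its speed; a pose out of reach is approached as far as the arm can. A call with a number of a shift or a turn outside -1 to 1 is refused whole. A call with a gripper value outside its range is refused whole. The fingers move at their own pace and stop on an object; FORCE is the grip in N (left out, the last holds). Time passes only in rows, so rows that do not move let the fingers close. It gives the time, the measured TCP pose, the force, the opening and the grip force at its end, in the units of the state.
- read_state(): the state, without advancing time (a new reading comes with each control period).
- camera(name): name is "scene" or "top" or "wrist"; returns the picture (480x640x3 uint8, red, green, blue); there is no depth.
- calibration(name): a dict with "mtx" (3x3 intrinsics, pixels), "distortion" ([k1, k2, p1, p2, k3] as OpenCV has them; the pictures are not rectified), "cam_to_world" (4x4, takes a point from camera to world coordinates); the wrist camera has in their place "hand_eye" (4x4, takes a point from camera to tool coordinates, whose origin is the TCP and whose axes are the flange's). Camera axes: x right, y down, z forward; pixel columns grow to the right and rows downward; lengths in mm; the calibration is good to about 2 mm. A picture is of the moment at which its call begins: read the wrist's pose just before it. calibration takes no time and is no camera call.
- sign_off(): hands the job in; it is judged then, once.
Trained networks look in the newest picture that a camera, given by its name, has taken for a name from the list of things; names that differ only in an ending like _2 or _b are one class to them, and where a whole thing is asked for, a point or a joint stands for the part that bears it (a point fixed in the world has none). Each returns a list of dicts, best first, with "conf" (0 to 1); they miss things now and then, are a little off and sometimes report something else, mostly with a low value. They report only what shows in the picture. A call takes as long as a camera call.
- regions_of(camera, query): "pixels" (480x640 bool, what is visible of it) and "rect" ([centre column, centre row, width, height] in pixels, round what is visible of it).
The state is a dict: "clock": time; "joints": joint angles; "qd": joint speeds; "effort": joint torques, N m; "eef_pos": TCP position; "eef_rot": TCP orientation; "wrist_force": force on the tool from outside, world axes, zero at the start; "moment": the same for the moment, N m; "finger_gap": finger opening in mm; "finger_force": force on a finger pad.
Only numpy, scipy, OpenCV 4.12 (cv2) and the standard library are available. Lean on these libraries where they do the work, as an engineer would, in place of code of your own. Each camera call takes 0.05 s, during which the arm holds its last target. There are 200 camera calls.

### The job

Only one of the two tray slides may stand out at a time: first push the empty tray with the yellow lip fully home, then hook a fingertip behind the blue lip and draw the loaded tray out along its rails until it stops. Do not pinch the lips, do not touch the brass sleeves on the tray, keep them standing, and leave everything else where it is.

Things in the scene. Friction and masses are not known exactly. Their poses are not given: they have to be found in the camera images.
- blue_unit: tray slide with the blue lip, its tray is home and loaded with three brass sleeves that stand upright under the cover. Fixed grey cover 95 long x 110 wide x 66 mm high, open only at the front; rails run out 60 mm in front, highest point 18 mm. Origin on the bench under the middle of the cover's front edge; x points into the cover (0 to +95 mm), y across, z up; the tray draws out along -x
- yellow_unit: tray slide with the yellow lip, its empty tray has been left part way out. Fixed grey cover 95 long x 110 wide x 66 mm high, open only at the front; rails run out 60 mm in front, highest point 18 mm. Origin on the bench under the middle of the cover's front edge; x points into the cover (0 to +95 mm), y across, z up; the tray draws out along -x
- blue_lip (a point): middle of the top edge of the blue lip, axes as the blue unit's, moves with the tray; 65 mm in front of the cover when home. Upright flange 80 wide, 6 mm thick, rolled top edge 10 mm thick, top 45 mm above the bench. Behind it (+x) a free finger bay 56 long x 74 mm wide, floor 12 mm, side walls 22 mm, crossbar at its end 24 mm above the bench
- yellow_lip (a point): middle of the top edge of the yellow lip, axes as the yellow unit's, moves with the tray; 65 mm in front of the cover when home. Upright flange 80 wide, 6 mm thick, rolled top edge 10 mm thick, top 45 mm above the bench. Behind it (+x) a free finger bay 56 long x 74 mm wide, floor 12 mm, side walls 22 mm, crossbar at its end 24 mm above the bench
- blue_tray (a joint): travel of the tray with the blue lip in m: 0 = fully home, 0.08 = drawn out to its stop; stays where it is left, about 2.5 N of sliding friction
- yellow_tray (a joint): travel of the tray with the yellow lip in m: 0 = fully home, 0.08 = drawn out to its stop; stays where it is left, about 2.5 N of sliding friction
- sleeve_1: loose brass sleeve, 23 mm across, about 40 mm tall, upright on the blue-lipped tray behind its low crossbar, under the cover at the start; origin at the centre of its foot, z along the sleeve
- sleeve_4: loose brass sleeve, 23 mm across, about 40 mm tall, upright on the blue-lipped tray behind its low crossbar, under the cover at the start; origin at the centre of its foot, z along the sleeve
- sleeve_5: loose brass sleeve, 23 mm across, about 40 mm tall, upright on the blue-lipped tray behind its low crossbar, under the cover at the start; origin at the centre of its foot, z along the sleeve
- brass_hammer_head: bystander: loose brown-brass drift, 28 mm across, 70 mm tall, standing on the bench; origin at its foot
- round_tin: bystander: loose flat white tin, 60 mm across, 21 mm high; origin at its foot
- loupe: bystander: loose black loupe, 37 mm across, 28 mm high; origin at its foot
- oil_bottle: bystander: loose cream oil bottle with a red spout, 41 mm across, 116 mm tall; origin at its foot
- slide_box_2: bystander: loose small grey-white box, 42x61x22 mm; origin at its foot

How it is judged:
By the outcome, as a careful person would: the job done as asked, in the order asked, and still so for the second after the job is handed in, with the robot touching nothing.
It also fails if it takes over 43 s, if anything falls off the work surface, if the arm or the gripper's body presses on something with over 40 N, if the wrist force passes 120 N, or if a joint passes its speed limit or range.

## Working session

There is one attempt and no reset: what is moved stays moved. The work goes in short steps, Python scripts to look and compute and a shell command to move; the robot and the scene stay as the last step left them, time stands still between calls to the robot, and variables do not carry over. Pictures are saved under pics/ and viewed, at most 10 in all, crops included, and the job is handed in when it is done.

```bash
mkdir -p pics; python3 - <<'E'
from cell import *
import cv2,numpy as np
s=read_state();print({k:np.round(s[k],3).tolist() for k in s})
for n in("scene","top"):
    cv2.imwrite(f"pics/{n}0.png",cv2.cvtColor(camera(n),cv2.COLOR_RGB2BGR))
    c=calibration(n);print(n,np.round(c["mtx"],1).tolist(),np.round(c["cam_to_world"],3).tolist(),c["distortion"])
    for q in("blue_lip","yellow_lip","blue_unit","yellow_unit","brass_hammer_head","round_tin","loupe","oil_bottle","slide_box_2"):
        print(q,[(round(r["conf"],2),np.round(r["rect"]).tolist()) for r in regions_of(n,q)[:2]])
E
```

```text
{'clock': 0.0, 'joints': [1.197, 0.3, 1.522, 0.0, 1.321, -0.067], 'qd': [-0.0, -0.002, 0.001, 0.001, -0.001, -0.001], 'effort': [0.003, -53.179, -35.276, 0.071, 0.024, -0.0], 'eef_pos': [166.024, 524.052, 204.877], 'eef_rot': [-3.14, -0.0, 2.835], 'wrist_force': [-0.181, 0.71, 0.73], 'moment': [-0.009, 0.01, -0.031], 'finger_force': 0.0, 'finger_gap': 94.438}
scene [[436.8, 0.0, 318.2], [0.0, 436.8, 242.0], [0.0, 0.0, 1.0]] [[0.737, -0.31, 0.6, -48.23], [-0.675, -0.368, 0.639, -806.812], [0.023, -0.877, -0.481, 551.65], [0.0, 0.0, 0.0, 1.0]] [-0.0792058  0.         0.         0.         0.       ]
blue_lip [(0.62, [351.0, 301.0, 51.0, 36.0])]
yellow_lip [(0.77, [291.0, 253.0, 61.0, 35.0])]
blue_unit [(0.78, [374.0, 291.0, 95.0, 70.0])]
yellow_unit [(0.64, [308.0, 244.0, 89.0, 52.0]), (0.2, [351.0, 298.0, 53.0, 36.0])]
brass_hammer_head [(0.73, [219.0, 219.0, 12.0, 25.0])]
round_tin [(0.82, [189.0, 243.0, 17.0, 14.0])]
loupe [(0.84, [425.0, 328.0, 18.0, 18.0])]
oil_bottle [(0.81, [286.0, 188.0, 16.0, 33.0])]
slide_box_2 [(0.57, [250.0, 236.0, 27.0, 18.0])]
top [[486.3, 0.0, 320.1], [0.0, 486.3, 228.6], [0.0, 0.0, 1.0]] [[0.007, -0.992, 0.128, 363.711], [-1.0, -0.005, 0.021, -169.147], [-0.02, -0.129, -0.991, 1397.127], [0.0, 0.0, 0.0, 1.0]] [0.04537128 0.         0.         0.         0.        ]
blue_lip [(0.56, [385.0, 246.0, 37.0, 35.0])]
yellow_lip [(0.63, [257.0, 242.0, 24.0, 20.0]), (0.57, [305.0, 234.0, 34.0, 48.0])]
blue_unit [(0.97, [394.0, 230.0, 58.0, 64.0])]
yellow_unit [(0.73, [310.0, 216.0, 48.0, 81.0])]
brass_hammer_head []
round_tin [(0.73, [229.0, 285.0, 24.0, 22.0]), (0.63, [396.0, 230.0, 60.0, 67.0])]
loupe []
oil_bottle [(0.83, [211.0, 164.0, 18.0, 23.0]), (0.45, [228.0, 285.0, 20.0, 20.0])]
slide_box_2 [(0.53, [257.0, 241.0, 26.0, 18.0]), (0.34, [309.0, 217.0, 45.0, 80.0])]
```

```bash
python3 - <<'E'
import cv2
a=cv2.imread("pics/scene0.png")[150:370,150:470];b=cv2.imread("pics/top0.png")[130:330,180:450]
cv2.imwrite("pics/scene0c.png",cv2.resize(a,(800,550),interpolation=cv2.INTER_CUBIC));cv2.imwrite("pics/top0c.png",cv2.resize(b,(800,593),interpolation=cv2.INTER_CUBIC))
E
```

```text
(no output)
```

View pics/scene0c.png

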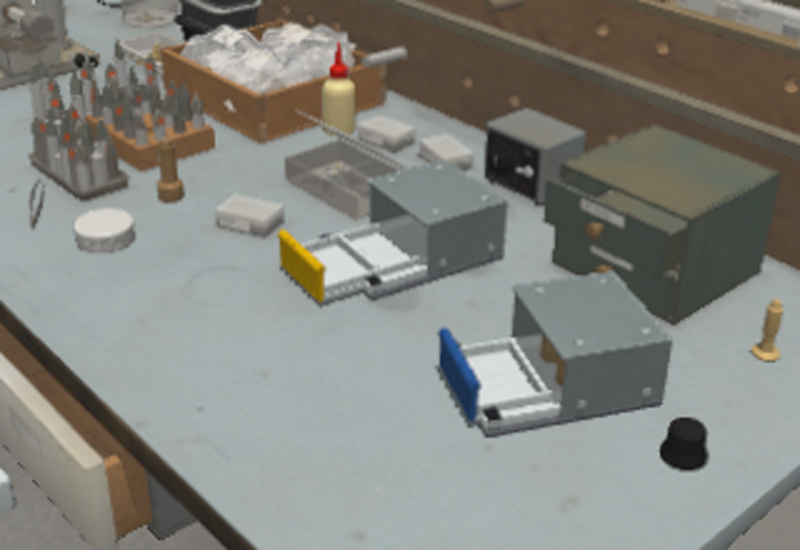

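View pics/top0c.png

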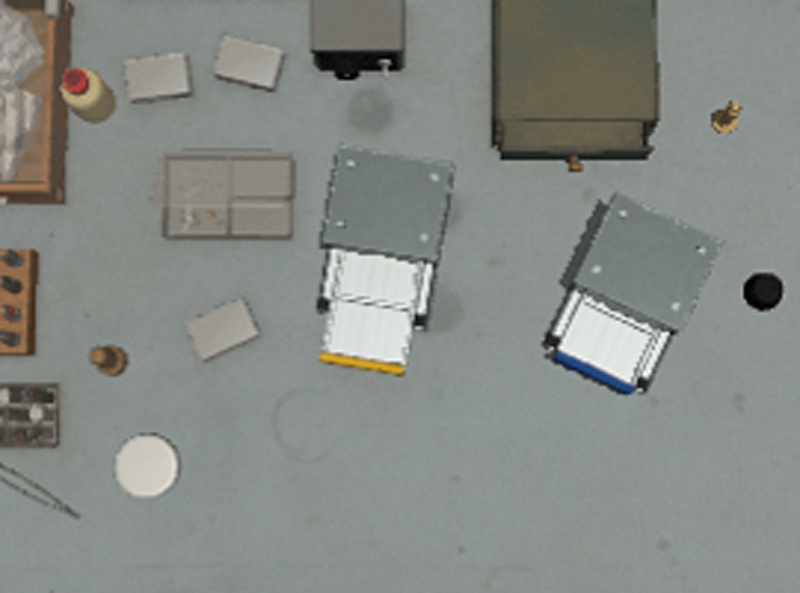

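The views show the yellow tray part way out at top (302,252) and the blue tray home at top (380,255), with nothing in front of either. Next I measure the lips from both views and the axes from the cover corners.

```bash
cat > h.py <<'E'
from cell import *
import cv2,numpy as np
def ray(n,px,T=None):
    c=calibration(n);p=cv2.undistortPoints(np.float64(px).reshape(-1,1,2),c["mtx"],np.float64(c["distortion"])).reshape(-1,2)
    M=np.array(c["cam_to_world"]) if T is None else T@np.array(c["hand_eye"])
    d=np.c_[p,np.ones(len(p))]@M[:3,:3].T
    return M[:3,3],d/np.linalg.norm(d,axis=1,keepdims=True)
def atz(n,px,z,T=None):
    o,d=ray(n,px,T);return o+d*((z-o[2])/d[:,2])[:,None]
def tri(o1,d1,o2,d2):
    A=np.c_[d1,-d2];t=np.linalg.lstsq(A,o2-o1,rcond=None)[0];a=o1+d1*t[0];b=o2+d2*t[1];return (a+b)/2,np.linalg.norm(a-b)
def lip(img,col):
    h=cv2.cvtColor(img,cv2.COLOR_RGB2HSV);lo,hi=((18,120,90),(35,255,255)) if col=="yellow" else ((100,120,50),(125,255,255))
    m=cv2.inRange(h,lo,hi);k,l,st,ce=cv2.connectedComponentsWithStats(m)
    i=1+np.argmax(st[1:,4]);return l==i
E
python3 - <<'E'
from h import *
ims={n:cv2.cvtColor(cv2.imread(f"pics/{n}0.png"),cv2.COLOR_BGR2RGB) for n in("scene","top")}
cr={"yellow":[(321,246),(440,262),(340,146),(453,160)],"blue":[(580,285),(679,331),(617,195),(722,241)]}
for c in cr:
    r={}
    for n in ims:
        m=lip(ims[n],c);ys,xs=np.nonzero(m);b=cv2.boxPoints(cv2.minAreaRect(np.c_[xs,ys].astype(np.float32)))
        r[n]=np.array([xs.mean(),ys.mean()]);print(c,n,m.sum(),r[n].round(1),b.round(1).tolist())
        if n=="top":print(" at45",atz(n,b,45).round(1).tolist())
    o1,d1=ray("top",r["top"]);o2,d2=ray("scene",r["scene"]);print(" tri",tri(o1,d1[0],o2,d2[0]))
    P=atz("top",np.array(cr[c])/2.963+[180,130],66);f=(P[0]+P[1])/2;bk=(P[2]+P[3])/2
    print(" cover",P.round(0).tolist(),"front",f.round(1),"yaw len",np.arctan2(*(bk-f)[1::-1]),np.arctan2((P[0]-P[1])[1],(P[0]-P[1])[0])-np.pi/2,np.linalg.norm(bk-f),np.linalg.norm(P[0]-P[1]))
E
```

```text
yellow scene 270 [270.2 255.5] [[255.5, 248.5], [263.5, 240.5], [285.5, 262.5], [277.5, 270.5]]
yellow top 91 [301.6 252.3] [[287.6000061035156, 251.39999389648438], [288.1000061035156, 248.3000030517578], [315.5, 253.10000610351562], [315.0, 256.20001220703125]]
 at45 [[474.4, -50.2, 45.0], [483.0, -51.5, 45.0], [470.2, -128.2, 45.0], [461.6, -126.7, 45.0]]
 tri (array([473.39575064, -88.3567592 ,  29.09010946]), np.float64(0.3519642846585139))
 cover [[579.0, -52.0, 66.0], [565.0, -164.0, 66.0], [675.0, -69.0, 66.0], [662.0, -176.0, 66.0]] front [ 572.1 -108.2   66. ] yaw len -0.14518911884212768 -0.13061733938328812 97.47879805575222 112.48781801381351
blue scene 397 [ 85.  259.5] [[66.5, 264.5], [89.5, 241.5], [101.5, 253.5], [78.5, 276.5]]
blue top 93 [ 14.2 293.5] [[9.0, 290.0], [20.0, 290.0], [20.0, 298.0], [9.0, 298.0]]
 at45 [[365.0, 712.1, 45.0], [365.0, 682.5, 45.0], [343.3, 680.5, 45.0], [343.3, 710.0, 45.0]]
 tri (array([ 321.81483141, 1013.45884876, -428.90095988]), np.float64(64.84693156595252))
 cover [[544.0, -294.0, 66.0], [501.0, -385.0, 66.0], [629.0, -329.0, 66.0], [586.0, -426.0, 66.0]] front [ 522.5 -339.6   66. ] yaw len -0.42217348800831983 -0.43729542832497437 92.93124395778665 100.22525166920057
```

```bash
python3 -m jog '[[0,[-0.43,-0.5,0],0],[0,[-0.43,-0.5,0],0],[0,[-0.43,-0.5,0],0],[0,[-0.43,-0.5,0],0],[0,[-0.43,-0.5,0],0],[0,[-0.43,-0.5,0],0],[0,[-0.43,-0.5,0],0],[0,[-0.43,-0.5,0],0],[0,[-0.43,-0.5,0],0],[0,[-0.43,-0.5,0],0],[0,[-0.43,-0.5,0],0],[0,[-0.43,-0.5,0],0],[0,[-0.43,-0.5,0],0],[0,[-0.43,-0.5,0],0],[0,[-0.43,-0.5,0],0],[0,[-0.43,-0.5,0],0],[0,[-0.43,-0.5,0],0],[0,[-0.43,-0.5,0],0],[0,[-0.43,-0.5,0],0],[0,[0,0,0],0]]'
python3 - <<'E'
from h import *
from scipy.spatial.transform import Rotation as R
s=read_state();im=camera("wrist");np.savez("w1.npz",p=s["eef_pos"],r=s["eef_rot"],im=im)
cv2.imwrite("pics/w1.png",cv2.cvtColor(im,cv2.COLOR_RGB2BGR))
print({k:np.round(s[k],3).tolist() for k in("clock","joints","eef_pos","eef_rot","finger_gap")}); print(np.round(calibration("wrist")["hand_eye"],3).tolist())
im=cv2.cvtColor(cv2.imread("pics/top0.png"),cv2.COLOR_BGR2RGB)
i2=cv2.cvtColor(cv2.imread("pics/scene0.png"),cv2.COLOR_BGR2RGB)
im[:,:340]=0;i2[:,:310]=0;r={}
for n,i in(("top",im),("scene",i2)):
    ys,xs=np.nonzero(lip(i,"blue"));b=cv2.boxPoints(cv2.minAreaRect(np.c_[xs,ys].astype(np.float32)));r[n]=(xs.mean(),ys.mean());print(n,len(xs),r[n],b.tolist())
    if n=="top":print(atz(n,b,45).round(1).tolist())
a,b=ray("top",r["top"]);c,d=ray("scene",r["scene"]);print(tri(a,b[0],c,d[0]))
E
```

```text
clock: 3.0
eef_pos: [412.8, -54.4, 205.3]
eef_rot: [-3.141, 0.0, 2.832]
wrist_force: [-0.1, 0.1, -0.2]
finger_gap: 0.3
finger_force: 0.0
{'clock': 3.0, 'joints': [-0.219, -0.003, 1.87, -0.0, 1.275, -1.48], 'eef_pos': [412.831, -54.353, 205.34], 'eef_rot': [-3.141, 0.0, 2.832], 'finger_gap': 0.307}
[[-0.001, -0.969, -0.249, 73.359], [1.0, -0.001, 0.0, -0.183], [-0.0, -0.249, 0.969, -177.626], [0.0, 0.0, 0.0, 1.0]]
top 91 (np.float64(379.6373626373626), np.float64(255.5164835164835)) [[366.20001220703125, 250.60003662109375], [367.60003662109375, 247.80003356933594], [393.20001220703125, 260.6000061035156], [391.79998779296875, 263.4000244140625]]
[[477.9, -269.2, 45.0], [485.8, -273.1, 45.0], [450.7, -343.6, 45.0], [442.9, -339.6, 45.0]]
scene 268 (np.float64(333.0559701492537), np.float64(299.0335820895522)) [[320.0311584472656, 285.18341064453125], [328.6990051269531, 280.560546875], [346.1107482910156, 313.20758056640625], [337.4429016113281, 317.8304443359375]]
(array([ 465.63318548, -307.83745774,   29.19475856]), np.float64(0.12405109911819512))
```

View pics/w1.png

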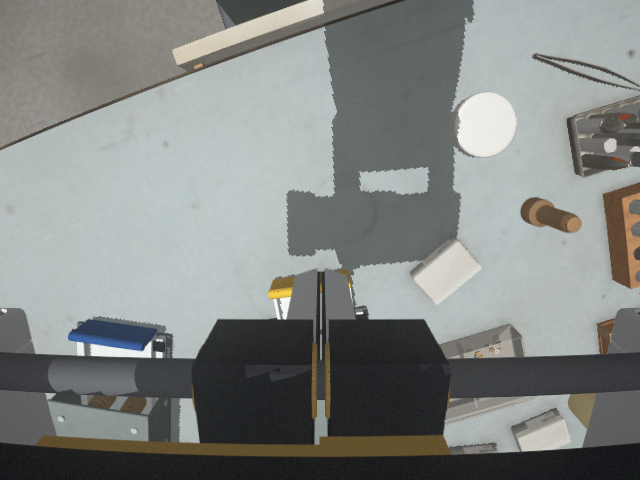

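The wrist view shows the hand just in front of the yellow lip (283,283), with the blue lip at (112,333), agreeing with the triangulated points. I'll descend in front of the yellow lip.

```bash
python3 -m jog '[[0,[0,0,0],-0.025],[0,[0,0,0],-0.025],[0,[-0.3,-0.25,0.6],0],[0,[-0.28,-0.25,0.6],0],[0,[0,0,0.6],0],[0,[0,0,0.6],0],[0,[0,0,0.6],0],[0,[0,0,0.6],0],[0,[0,0,0],0],[0,[0,0,0],0]]'
python3 - <<'E'
from h import *
im=camera("scene")[180:360,200:440]
cv2.imwrite("pics/s2.png",cv2.resize(cv2.cvtColor(im,cv2.COLOR_RGB2BGR),(800,600)))
E
```

```text
clock: 4.05
eef_pos: [437.1, -80.3, 26.2]
eef_rot: [3.142, -0.0, 2.993]
wrist_force: [-0.8, 0.9, 0.7]
finger_gap: 0.4
finger_force: 0.0
```

View pics/s2.png

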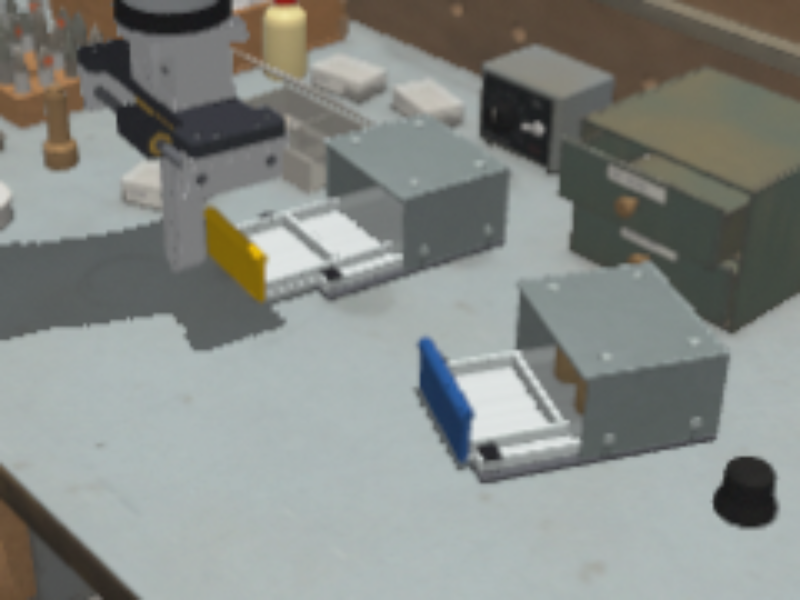

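The shut fingers stand just in front of the middle of the yellow lip. I'll start pushing.

```bash
python3 -m jog '[[0,[-0.2,-0.06,0],0],[0,[-0.1,0,0],0],[0,[-0.1,0,0],0],[0,[-0.1,0,0],0],[0,[-0.1,0,0],0],[0,[-0.1,0,0],0],[0,[-0.1,0,0],0],[0,[-0.1,0,0],0],[0,[0,0,0],0]]'
```

```text
clock: 5.0
eef_pos: [481.7, -90.7, 25.4]
eef_rot: [-3.142, 0.001, 2.992]
wrist_force: [1.4, -0.1, 0.4]
finger_gap: 0.6
finger_force: 0.0
```

```bash
python3 -m jog '[[0,[-0.06,0,0],0],[0,[-0.06,0,0],0],[0,[-0.06,0,0],0],[0,[0,0,0],0]]'; python3 -m jog '[[0,[-0.04,0,0],0],[0,[-0.02,0,0],0],[0,[0,0,0],0]]'
```

```text
clock: 5.4
eef_pos: [490.3, -92.0, 25.4]
eef_rot: [3.142, 0.0, 2.992]
wrist_force: [1.1, -0.3, -0.4]
finger_gap: 0.3
finger_force: 0.1
clock: 5.7
eef_pos: [493.1, -92.4, 25.4]
eef_rot: [3.142, 0.0, 2.992]
wrist_force: [-1.8, -0.6, -0.1]
finger_gap: 0.4
finger_force: 0.7
```

```bash
for i in 1; do python3 -m jog '[[0,[-0.03,0,0],0],[0,[0,0,0],0]]'; done;  python3 -m jog '[[0,[-0.03,0,0],0],[0,[0,0,0],0]]'; python3 -m jog '[[0,[-0.03,0,0],0],[0,[0,0,0],0]]'
```

```text
clock: 5.9
eef_pos: [494.5, -92.6, 25.4]
eef_rot: [3.142, 0.0, 2.992]
wrist_force: [-1.4, -0.8, -0.4]
finger_gap: 0.3
finger_force: 0.7
clock: 6.1
eef_pos: [496.0, -92.9, 25.4]
eef_rot: [-3.142, 0.0, 2.992]
wrist_force: [-1.3, 0.2, -0.4]
finger_gap: -0.2
finger_force: 0.7
clock: 6.3
eef_pos: [497.5, -93.1, 25.4]
eef_rot: [-3.142, 0.0, 2.992]
wrist_force: [-1.7, -1.0, 0.1]
finger_gap: 0.5
finger_force: 0.7
```

```bash
python3 -m jog '[[0,[-0.04,0,0],0],[0,[0,0,0],0]]';  python3 -m jog '[[0,[-0.04,0,0],0],[0,[0,0,0],0]]'|grep -E "pos|wrist"; python3 -m jog '[[0,[-0.03,0,0],0],[0,[0,0,0],0]]'|grep -E "pos|wrist"
```

```text
clock: 6.5
eef_pos: [499.2, -93.4, 25.4]
eef_rot: [3.142, -0.001, 2.992]
wrist_force: [-4.4, -0.8, 1.4]
finger_gap: 0.5
finger_force: 2.2
eef_pos: [499.4, -93.4, 25.3]
wrist_force: [-18.2, 0.1, 12.2]
eef_pos: [499.6, -93.4, 25.2]
wrist_force: [-30.2, 1.9, 20.7]
```

The tray struck its stop at 499 mm, where the force jumped. I'll back off, rise and turn toward the blue unit.

```bash
python3 -m jog '[[0,[0.3,0,0],0],[0,[0.5,0,0],0],[0,[0,0,-0.8],0],[0,[0,0,-0.8],0],[0,[0,0,-0.8],0],[0,[0,-0.5,-0.4],0.031],[0,[0,-0.5,0],0.031],[0,[0,-0.5,0],0.031],[0,[0,-0.5,0],0],[0,[0,-0.5,0],0],[0,[0,-0.5,0],0],[0,[0,0,0],0]]'
python3 - <<'E'
from h import *
ims={n:camera(n) for n in("scene","top")};r={}
for n in ims:
    i=ims[n];cv2.imwrite(f"pics/{n}3.png",cv2.cvtColor(i,cv2.COLOR_RGB2BGR));ys,xs=np.nonzero(lip(i,"yellow"));r[n]=(xs.mean(),ys.mean());print(n,len(xs),r[n])
a,b=ray("top",r["top"]);c,d=ray("scene",r["scene"]);print(tri(a,b[0],c,d[0]))
t=cv2.cvtColor(ims["top"],cv2.COLOR_RGB2BGR)[160:310,260:460];cv2.imwrite("pics/t3.png",cv2.resize(t,(800,600)))
E
```

```text
clock: 8.1
eef_pos: [412.5, -230.1, 165.8]
eef_rot: [-3.141, 0.001, 2.697]
wrist_force: [0.6, 1.0, -0.9]
finger_gap: 0.5
finger_force: 0.0
scene 266 (np.float64(284.7894736842105), np.float64(251.4699248120301))
top 101 (np.float64(303.7920792079208), np.float64(238.67326732673268))
(array([512.27083034, -94.14473197,  28.15400469]), np.float64(0.1799545350676409))
```

View pics/t3.png

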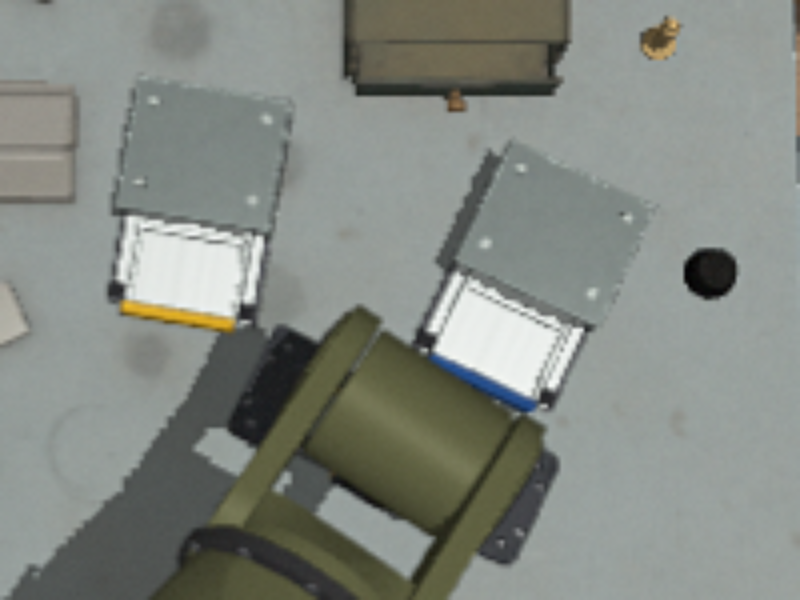

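Yellow is home: its lip moved 39 mm and the tray now looks like the blue one, lip at crop (178,315). I'll move over the blue finger bay and check before lowering.

```bash
python3 -m jog '[[0,[-0.43,-0.19,0],0],[0,[-0.43,-0.19,0],0],[0,[-0.43,-0.19,0],0],[0,[-0.44,-0.18,0.3],0],[0,[-0.44,-0.18,0.5],0],[0,[0,0,0.6],0],[0,[0,0,0.6],0],[0,[0,0,0.1],0],[0,[0,0,0],0]]'
python3 - <<'E'
from h import *
s=read_state();im=camera("wrist");w=cv2.resize(cv2.cvtColor(im,cv2.COLOR_RGB2BGR)[230:470,160:480],(400,300))
t=cv2.cvtColor(camera("scene"),cv2.COLOR_RGB2BGR)[210:345,290:430];t=cv2.resize(t,(400,386))
cv2.imwrite("pics/b4.png",np.hstack([t,np.vstack([w,np.zeros((86,400,3),np.uint8)])]))
E
```

```text
clock: 9.1
eef_pos: [491.5, -315.9, 60.4]
eef_rot: [3.141, -0.001, 2.701]
wrist_force: [-0.6, -1.0, 0.2]
finger_gap: 0.5
finger_force: 0.0
```

View pics/b4.png

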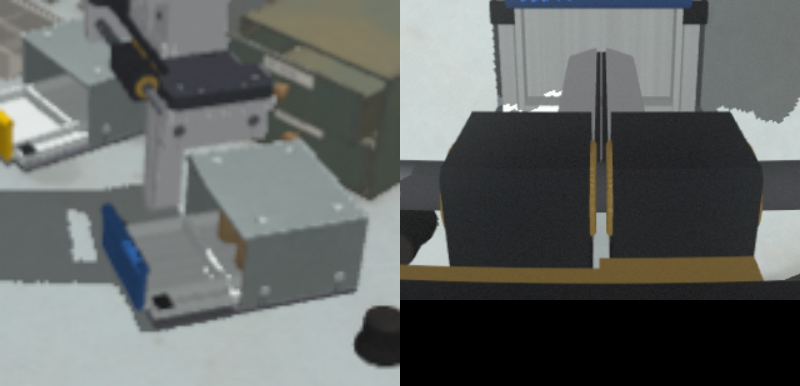

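Left (scene): the fingertip is over the blue bay behind the lip. Right (wrist): it's centred between the bay walls at (600,50). I'll lower it and draw until contact.

```bash
python3 -m jog '[[0,[0,0,0.25],0],[0,[0,0,0.25],0],[0,[0,0,0.26],0],[0,[0,0,0],0]]'; python3 -m jog '[[0,[0.08,0,0],0],[0,[0.08,0,0],0],[0,[0.06,0,0],0],[0,[0.04,0,0],0],[0,[0.04,0,0],0],[0,[0.04,0,0],0],[0,[0,0,0],0]]'
```

```text
clock: 9.6
eef_pos: [490.1, -316.0, 20.1]
eef_rot: [3.141, -0.003, 2.7]
wrist_force: [0.1, 0.0, 0.5]
finger_gap: 0.1
finger_force: 0.0
clock: 10.3
eef_pos: [475.7, -309.4, 22.7]
eef_rot: [-3.141, 0.0, 2.7]
wrist_force: [0.2, -0.2, 0.5]
finger_gap: 0.4
finger_force: 0.6
```

```bash
python3 -m jog '[[0,[0.02,0,0],0],[0,[0.02,0,0],0],[0,[0.02,0,0],0],[0,[0.03,0,0],0],[0,[0.04,0,0],0],[0,[0.04,0,0],0],[0,[0.04,0,0],0],[0,[0.04,0,0],0],[0,[0.04,0,0],0],[0,[0.04,0,0],0],[0,[0.04,0,0],0],[0,[0.04,0,0],0],[0,[0.04,0,0],0],[0,[0.04,0,0],0],[0,[0.03,0,0],0],[0,[0.02,0,0],0]]'; python3 - <<'E'
from h import *
ims={n:camera(n) for n in("scene","top")}
a=cv2.cvtColor(ims["scene"],cv2.COLOR_RGB2BGR)[210:345,270:430]
cv2.imwrite("pics/b5.png",cv2.resize(a,(711,600)))
E
```

```text
clock: 11.9
eef_pos: [451.2, -297.8, 22.4]
eef_rot: [3.142, -0.0, 2.7]
wrist_force: [2.9, -2.0, 0.2]
finger_gap: 0.2
finger_force: 1.3
```

View pics/b5.png

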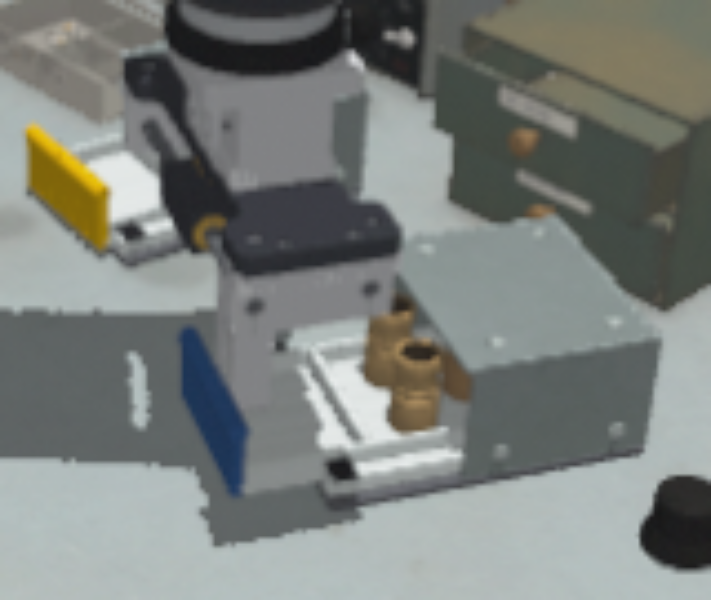

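The lip follows the fingertip and the sleeves are standing upright. I'll keep drawing.

```bash
python3 -m jog '[[0,[0.02,0,0],0],[0,[0.03,0,0],0],[0,[0.04,0,0],0],[0,[0.05,0,0],0],[0,[0.05,0,0],0],[0,[0.05,0,0],0],[0,[0.05,0,0],0],[0,[0.05,0,0],0],[0,[0.05,0,0],0],[0,[0.05,0,0],0],[0,[0.05,0,0],0],[0,[0.05,0,0],0],[0,[0.05,0,0],0],[0,[0.05,0,0],0],[0,[0.05,0,0],0],[0,[0.05,0,0],0],[0,[0.05,0,0],0],[0,[0.04,0,0],0],[0,[0.03,0,0],0],[0,[0.02,0,0],0]]'; python3 -m jog '[[0,[0.03,0,0],0],[0,[0.03,0,0],0],[0,[0.02,0,0],0],[0,[0,0,0],0]]'|grep -E "pos|wrist"
```

```text
clock: 14.0
eef_pos: [411.4, -279.0, 22.5]
eef_rot: [-3.142, -0.0, 2.7]
wrist_force: [2.9, -0.9, -2.3]
finger_gap: 0.6
finger_force: 1.3
eef_pos: [408.6, -277.6, 22.6]
wrist_force: [7.9, -3.4, -6.9]
```

```bash
python3 -m jog '[[0,[0.03,0,0],0],[0,[0,0,0],0]]'|grep -E "pos|wrist"; python3 -m jog '[[0,[0.03,0,0],0],[0,[0,0,0],0]]'|grep -E "pos|wrist"
```

```text
eef_pos: [408.5, -277.6, 22.8]
wrist_force: [16.9, -5.7, -13.2]
eef_pos: [408.4, -277.6, 22.9]
wrist_force: [28.1, -10.4, -21.6]
```

```bash
python3 -m jog '[[0,[-0.1,0,0],0],[0,[-0.15,0,0],0],[0,[0,0,0],0],[0,[0,0,-0.3],0],[0,[0,0,-0.6],0],[0,[0,0,-0.8],0],[0,[0,0,-0.8],0],[0,[0,0,-0.8],0],[0,[0,0.6,-0.4],0],[0,[0,0.8,0],0],[0,[0,0.8,0],0],[0,[0,0.8,0],0],[0,[0,0.8,0],0],[0,[0,0.4,0],0],[0,[0,0,0],0]]'
python3 - <<'E'
from h import *
ims={n:camera(n) for n in("scene","top")}
for col in("yellow","blue"):
    r={}
    for n in ims:
        i=ims[n].copy()
        if col=="blue": i[:,:(300 if n=="scene" else 340)]=0
        ys,xs=np.nonzero(lip(i,col));r[n]=(xs.mean(),ys.mean());print(n,len(xs),np.round(r[n],1))
    a,b=ray("top",r["top"]);c,d=ray("scene",r["scene"]);print(col,tri(a,b[0],c,d[0]))
s=cv2.cvtColor(ims["scene"],cv2.COLOR_RGB2BGR)[150:370,150:470];t=cv2.cvtColor(ims["top"],cv2.COLOR_RGB2BGR)[130:330,180:450]
cv2.imwrite("pics/f6.png",np.hstack([cv2.resize(s,(400,300)),cv2.resize(t,(400,300))]))
cv2.imwrite("pics/f7.png",cv2.resize(cv2.cvtColor(ims["scene"],cv2.COLOR_RGB2BGR)[240:345,290:430],(800,600)))
E
```

```text
clock: 16.3
eef_pos: [506.6, -89.6, 207.2]
eef_rot: [-3.142, -0.001, 2.703]
wrist_force: [-0.6, 0.1, -0.0]
finger_gap: 0.4
finger_force: 0.0
scene 272 [284.6 251.5]
top 5 [427.  165.4]
yellow (array([ 525.9077145 , -327.82943068,  198.52103149]), np.float64(333.24596148618514))
scene 17 [300.1 315.2]
top 78 [367.8 281.4]
blue (array([ 397.28729721, -278.91400148,    5.54499801]), np.float64(8.74487718279684))
```

View pics/f6.png

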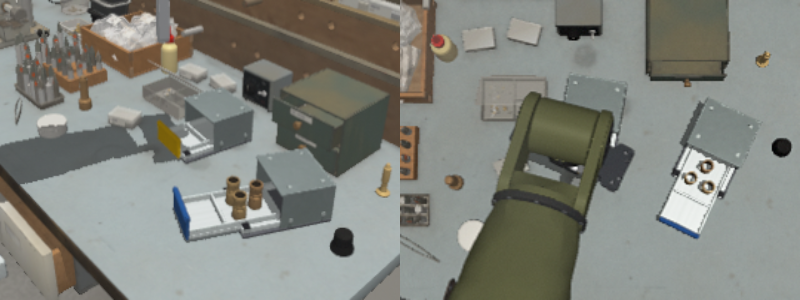

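View pics/f7.png

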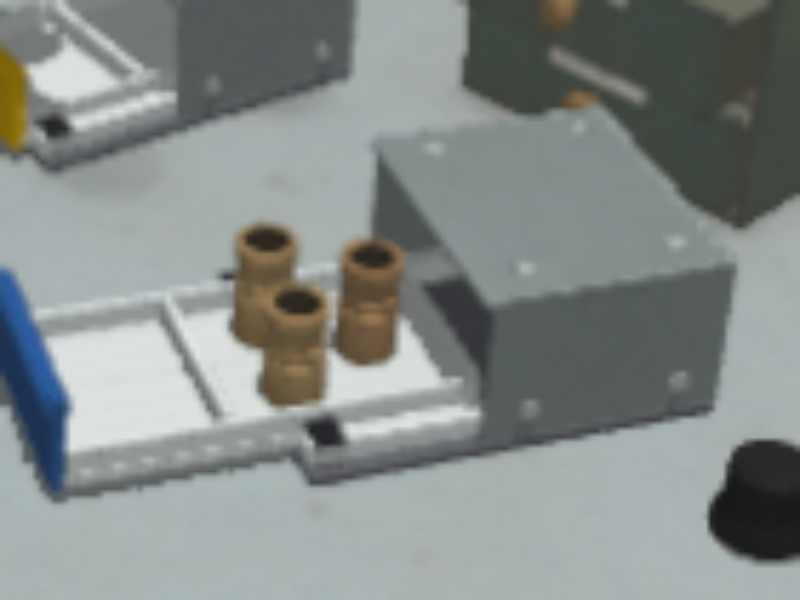

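Blue moved about 28.5 px × 2.8 mm ≈ 80 mm, so it's on its stop. All three sleeves stand, the yellow lip hasn't moved from (284.6,251.5), and the robot is clear of everything.

```bash
python3 -c "
from cell import *
print(sign_off())"
```

```text
the job is handed in; nothing more can be done
None
```

The job is handed in: I pushed the yellow tray fully home first, then hooked the blue tray and drew it out about 80 mm to its stop, with all three sleeves standing, in about 16 s of the 43 s allowed.

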